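Fold down the tool flap and shut the dental instrument case

ROBOT

A 6-joint arm with a two-finger parallel gripper is mounted at the origin on the work surface. World frame = base frame: x ahead of the robot, y to its left, z up, the work surface at z = 0. Lengths are in m, angles in rad, forces in N, time in s.
With the tool pointing down it reaches from about 0.325 to 0.775 m from the base axis. Payload 5.5 kg.
Tool frame: the origin (TCP) lies midway between the tips of the shut fingers; the grasp point (between the pads) lies 19 mm behind it; z points along the fingers, y is the line along which they close (so a half turn about z gives the same grasp; the last joint's range is limited). The gripper opens to 88 mm and grips with 3 to 60 N. Pads are 20 mm wide; open, the fingers measure 115 mm over their backs; the gripper's body (75 mm by 178 mm) begins 61 mm behind the grasp point.
Start: joints at [1.082, 0.091, 1.231, -0, 1.82, -0.057], TCP at [0.251, 0.545, 0.223] pointing down, gripper open.
Joint ranges: [-2.87, 2.87], [-0.86, 2.18], [0.17, 2.46], [-1.51, 4.65], [0.06, 2.69], [-2.65, 2.65]. Speed limits (rad/s): [2.57, 2.57, 3.01, 3.14, 3.14, 3.14].

INTERFACE

Orientations are given as a 3x3 rotation matrix whose columns are the frame's x, y, z axes.
In Python, from cell import monitor, camera, calibration, order gives the robot as it stands.
- The arm moves only by the tool jog_arm, never from a script. Its argument "commands" is a list of rows, each a list of 2 entries, a list of its own where there are three numbers: the shift along the tool's x, y, z normalised to -1 to 1, where 1 is 100 cm, then the turn about the tool's z normalised to -1 to 1, where 1 is 180 degrees. In form: [[[tx, ty, tz], yaw], ...]. A call has exactly 10 rows; each row shifts and turns the commanded pose from where the row before left it, along the tool's axes as they then stand; what a row does not reach is not made up. A row lasts 1/12 s, in which the tool goes at most 41.7 mm and 7.16 degrees, less where a joint would pass 70% of its speed; a pose out of reach is approached as far as the arm can. A call with a number of a shift or a turn outside -1 to 1 is refused whole. A call with a gripper value outside its range is refused whole. "jaw" is the gripper's target within -1 to 1 (shut at 1, half-way at 0, fully open at -1), set as the call begins (left out, the last holds). The fingers move at their own pace and stop on an object; "grip_force" is the grip in N (left out, the last holds). Time passes only in rows, so rows that do not move let the fingers close, or fill a call up. It gives the time, the measured TCP pose, the force, the opening and the grip force at its end, in the units of the state.
- monitor.get_obs(): the state, without advancing time (a new reading comes with each control period).
- camera(name): name is "scene" or "top"; returns the picture (400x640x3 uint8, blue, green, red); there is no depth.
- calibration(name): a dict with "camera_matrix" (3x3 intrinsics, pixels), "R" (3x3) and "t" (3): a world point X has camera coordinates R X + t. Camera axes: x right, y down, z forward; pixel columns grow to the right and rows downward; lengths in m; the calibration is good to about 2 mm. A picture is of the moment at which its call begins. calibration takes no time and is no camera call.
- order.job_done(): hands the job in; it is judged then, once.
The state is a dict: "t": time; "qpos": joint angles; "qvel": joint speeds; "joint_efforts": joint torques, N m; "ee_pos": TCP position; "tool_rot": TCP orientation; "force": force on the tool from outside, world axes, zero at the start; "torque": the same for the moment, N m; "opening": finger opening in m; "finger_force": force on a finger pad.
Only numpy, scipy, OpenCV 4.12 (cv2) and the standard library are available. Lean on these libraries where they do the work, as an engineer would, in place of code of your own. Each camera call takes 0.05 s, during which the arm holds its last target. There are 200 camera calls.

TASK

Pack up the instrument case on the dental lab bench by pushing with the fingertips, without gripping or picking anything up. First push the upright tool flap, which carries the hand instruments, down until it lies flat in the case; only then swing the open cover over it and press it fully shut, without slamming or forcing it. Do not shove the case about, and leave the bottle, bowl, plaster models, tools and jar around it where they are.

Things in the scene. Friction and masses are not known exactly. Their poses are not given: they have to be found in the camera images.
- case: black hard-shell case with aluminium edges, loose but heavy (2 to 4 kg). Base 150 deep (its x) x 210 wide (its y) x 50 mm high, open on top, walls 4 mm. Origin: centre of its underside, on the bench. +x points from its front (rubber carrying handle, 92 mm from the origin, low) to its rear, where the cover is hinged; z up. The front faces the robot side of the bench, yaw within 32 degrees.
- flap (a joint): rad: 0 = flat in the case, 1.57 = upright, stop at 1.72 (leaning to the front); starts at 1.25 to 1.65. Hinge along the case's y, 60 mm in front of the case's origin, 34 mm above its underside: pushing the front face to the rear and down folds it. Stiff hinge (friction 0.22 N m): the flap stays where it is left. Upright, it blocks the cover.
- flap_edge (a point): middle of the tool flap's free edge, at mid-thickness. Aluminium sheet, 95 mm from hinge to free edge, 182 wide, 4 thick; notch in the edge 40 wide, 12 deep. Two instruments clipped across its front face (upper face when folded) 21 and 45 mm from the hinge, 12 mm high; bare from 55 mm out. Own x points from hinge to free edge, y along the hinge, z out of the front face.
- cover (a joint): rad: 0 = shut, 1.57 = straight up, stop at 1.90 (leaning to the rear); starts at 1.66 to 1.80. Hinge along the case's y, 75 mm behind the case's origin, 51 mm above its underside: pushing the outer (rear) face to the front and down shuts it. Stiff hinge (friction 0.36 N m): the cover stays where it is left.
- cover_edge (a point): middle of the cover's free edge, on its outer face. Shallow shell, 150 mm from hinge to free edge, 210 wide, 20 thick; the hinge lies in its rim plane, so the outer face is 20 mm off the hinge. Own x points from the free edge to the hinge, y along the hinge, z out of the outer face (up when shut).
- bottle: soft clear squeeze bottle, 60 mm wide, 157 mm tall with its yellow nozzle, beside the case. Origin under its centre. Bystander.
- bowl: green rubber mixing bowl, 110 mm wide, 60 mm high, beside the case. Origin under its centre. Bystander.
- jaw_model: cream plaster jaw model with teeth, about 65 x 65 x 36 mm, behind the case. Origin under it. Bystander.
- block_model: bluish-white trimmed plaster block with a row of teeth, 46 x 55 x 42 mm, behind the case. Origin under its centre. Bystander.
- pliers: steel orthodontic pliers lying on the bench off the rear left corner of the case, 155 mm long, 12 mm high, along its own x axis. Bystander.
- wax_knife: wax knife with a wooden handle, 150 mm long, 12 mm high, lying on the bench in front of the case along its own x axis. Bystander.
- jar: small amber glass jar with a white cap, 44 mm wide, 55 mm tall, standing off the rear right corner of the case. Origin under its centre. Bystander.

How it is judged:
On the way, in this order (a step that is already met when the one before it is completed fails the run):
1. the tool flap is folded down flat while the cover still stands open (value of joint flap below 0.08 rad and value of joint cover above 1 rad), for 0.2 s.
2. the cover is fully shut over the folded flap (value of joint flap below 0.08 rad and value of joint cover below 0.05 rad), for 0.2 s.
At the end, for the whole second after the job is handed in: The flap lies flat in the case (joint below 0.08 rad), the cover is shut over it (joint below 0.05 rad, at rest), the case has moved less than 30 mm and each of the things around it less than 20 mm (all of step 2 and velocity of joint cover between -0.05 and 0.05 rad/s and distance of case from where it was at the start of the episode below 0.03 m and distance of each of bottle, bowl, jaw_model, block_model, pliers, wax_knife, jar from where it was at the start of the episode below 0.02 m); the robot touches nothing.
It fails at once if the cover is slammed (closing faster than 3 rad/s in its last 0.4 rad) (value of joint cover below 0.4 rad and velocity of joint cover below -3 rad/s).
It fails at once if the case, flap or cover is pressed with more than 80 N (contact force between the fingers and case above 80 N).
It fails at once if the flap or the cover is gripped between the fingers ((contact force between the fingers and case above 1 N and x of the grasp point in the frame of flap_edge between -0.093 and 0 m and y of the grasp point in the frame of flap_edge between -0.089 and 0.089 m and z of the grasp point in the frame of flap_edge between -0.004 and 0.004 m) or (contact force between the fingers and case above 1 N and x of the grasp point in the frame of cover_edge between 0 and 0.15 m and y of the grasp point in the frame of cover_edge between -0.103 and 0.103 m and z of the grasp point in the frame of cover_edge between -0.022 and 0.002 m)).
It fails at once if the case is lifted, carried or shoved more than 30 mm (distance of case from where it was at the start of the episode above 0.03 m).
It fails at once if one of the bystanders is picked up or moved more than 20 mm (distance of any of bottle, bowl, jaw_model, block_model, pliers, wax_knife, jar from where it was at the start of the episode above 0.02 m).
It also fails if it takes over 58 s, if anything falls off the work surface, if the arm or the gripper's body presses on something with over 40 N, if the wrist force passes 120 N, or if a joint passes its speed limit or range.

## Working session

There is one attempt and no reset: what is moved stays moved. The work goes in short steps, Python scripts to look and compute and a tool call to move; the robot and the scene stay as the last step left them, time stands still between calls to the robot, and variables do not carry over. Pictures are saved under pics/ and viewed, at most 10 in all, crops included, and the job is handed in when it is done.

Besides the shell and the picture viewer there is one more tool, called by a JSON object that holds its "op" and its "data", one argument or row to a line. jog_arm: Moves the arm, as the interface text tells. Its arguments: {"type":"object","properties":{"commands":{"type":"array"},"jaw":{"type":"number"},"grip_force":{"type":"number"}},"required":["commands"]}

```bash
mkdir -p pics; python3 - <<'E'
from cell import monitor,camera,calibration
import cv2,numpy as np
for n in("scene","top"):
    cv2.imwrite(f"pics/{n}0.png",camera(n))
    c=calibration(n);print(n,np.round(c["camera_matrix"],1).tolist(),np.round(c["R"],4).tolist(),np.round(c["t"],4).tolist())
o=monitor.get_obs();print({k:np.round(v,3).tolist() for k,v in o.items()})
E
```

```text
scene [[473.0, 0.0, 312.7], [0.0, 473.0, 190.4], [0.0, 0.0, 1.0]] [[0.6023, 0.7982, 0.0136], [0.5403, -0.395, -0.743], [-0.5877, 0.4549, -0.6691]] [-0.3794, -0.2361, 1.7093]
top [[449.7, 0.0, 317.7], [0.0, 449.7, 196.5], [0.0, 0.0, 1.0]] [[-0.0152, -0.9999, -0.0025], [-0.9792, 0.0154, -0.2024], [0.2024, -0.0006, -0.9793]] [0.0508, 0.5821, 1.0705]
{'t': 0.1, 'qpos': [1.082, 0.092, 1.232, 0.0, 1.82, -0.057], 'qvel': [0.001, -0.0, -0.003, 0.0, -0.002, 0.001], 'joint_efforts': [0.002, -44.786, -40.757, 0.07, 0.029, -0.0], 'ee_pos': [0.251, 0.545, 0.222], 'tool_rot': [[-0.908, 0.419, -0.001], [0.419, 0.908, -0.002], [0.0, -0.002, -1.0]], 'force': [0.322, -0.052, 0.605], 'torque': [-0.003, 0.02, 0.018], 'finger_force': 0.0, 'opening': 0.088}
```

View pics/scene0.png

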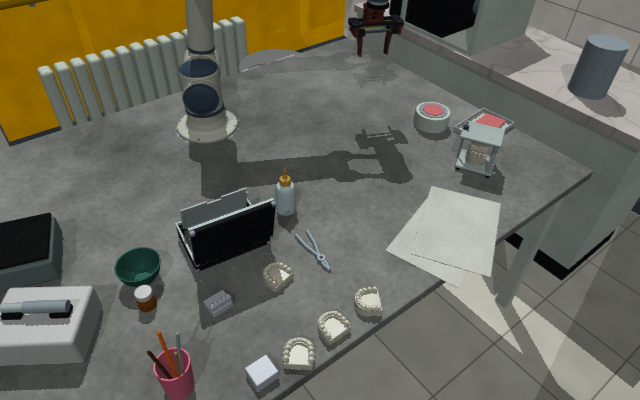

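View pics/top0.png

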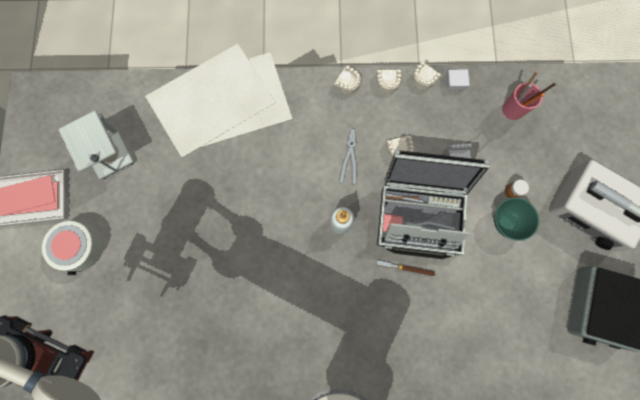

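The scene picture shows the case at about (225,230) with the cover open towards the camera. The top picture shows it at about (425,205), with the flap edge near (427,235), the cover near (437,172), the bottle at (343,218) and the bowl at (516,218). I'll enlarge both to pick out corners.

```bash
python3 - <<'E'
import cv2
a=cv2.imread("pics/top0.png")[135:285,325:545];cv2.imwrite("pics/tc.png",cv2.resize(a,None,fx=3.6,fy=3.6,interpolation=cv2.INTER_CUBIC))
a=cv2.imread("pics/scene0.png")[155:305,120:320];cv2.imwrite("pics/sc.png",cv2.resize(a,None,fx=4,fy=4,interpolation=cv2.INTER_CUBIC))
E
```

```text
(no output)
```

View pics/tc.png

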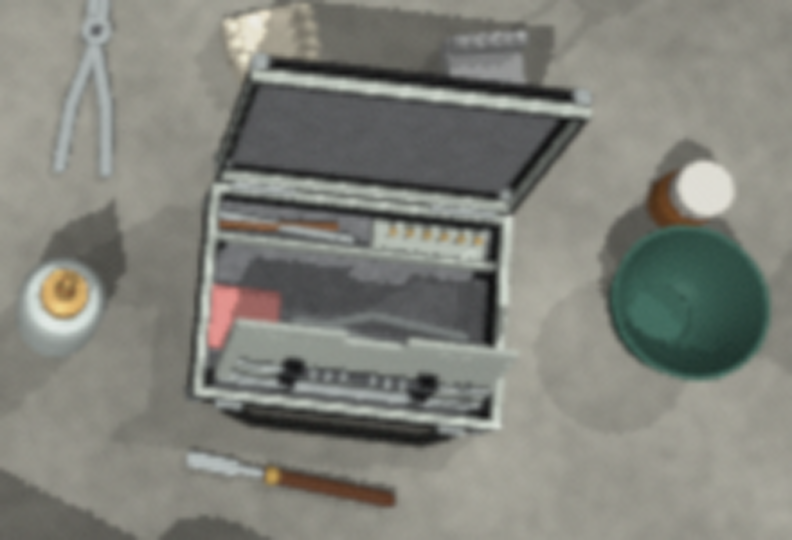

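View pics/sc.png

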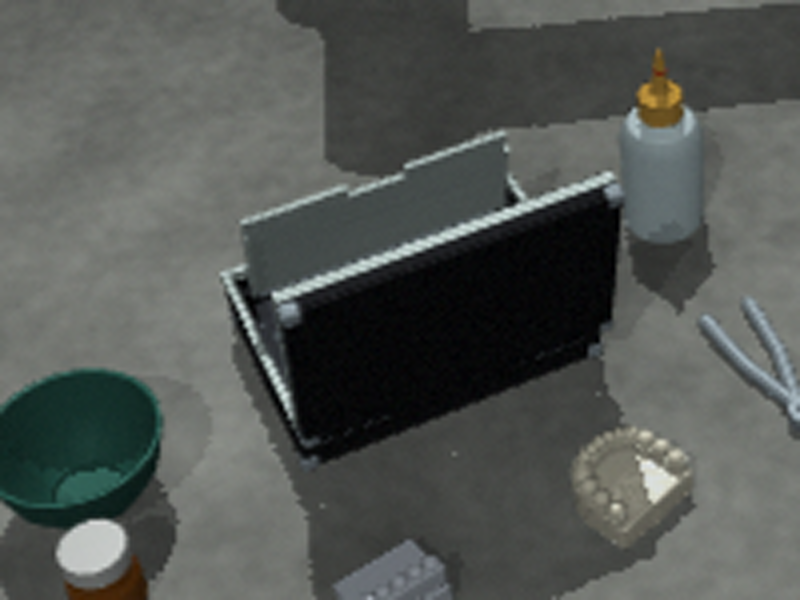

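Top crop: the case rim corners are at (195,395), (497,427), (513,214), (213,186), the flap edge runs (237,322)–(517,352) and the cover edge (258,72)–(588,98). Scene crop: the flap corners are at (243,222) and (505,132), the cover rim corners at (275,297) and (615,175). Now I'll fit the model.

```bash
cat > h.py <<'E'
import numpy as np, cv2
from cell import monitor,camera,calibration
C={n:calibration(n) for n in("scene","top")}
def proj(n,X):
    c=C[n];p=(np.asarray(X)@np.array(c["R"]).T+c["t"])@np.array(c["camera_matrix"]).T
    return p[...,:2]/p[...,2:]
def W(p,X):
    X=np.asarray(X,float);c,s=np.cos(p[2]),np.sin(p[2])
    return np.stack([p[0]+c*X[...,0]-s*X[...,1],p[1]+s*X[...,0]+c*X[...,1],X[...,2]],-1)
def flap(a,r,y,h=0): return [-.06+r*np.cos(a)-h*np.sin(a),y,.034+r*np.sin(a)+h*np.cos(a)]
def cov(a,r,y,h=0): return [.075-r*np.cos(a)+h*np.sin(a),y,.051+r*np.sin(a)+h*np.cos(a)]
def ray0(n,uv,z):
    c=C[n];R=np.array(c["R"]);o=-R.T@c["t"];d=R.T@np.linalg.inv(c["camera_matrix"])@[uv[0],uv[1],1]
    return o+d*(z-o[2])/d[2]
E
python3 - <<'E'
from h import *
from scipy.optimize import least_squares
t=lambda u,v:(u/3.6+325-.36,v/3.6+135-.36); s=lambda u,v:(u/4+120-.375,v/4+155-.375)
def model(p):
    f,k=p[3],p[4]
    return [("top",[-.075,.105,.05],t(195,395)),("top",[-.075,-.105,.05],t(497,427)),("top",[.075,.105,.05],t(213,186)),("top",[.075,-.105,.05],t(513,214)),
    ("top",flap(f,.095,.091),t(237,322)),("top",flap(f,.095,-.091),t(517,352)),
    ("top",cov(k,.15,.105,0),t(250,78)),("top",cov(k,.15,-.105,0),t(590,106)),
    ("scene",flap(f,.095,.091),s(505,132)),("scene",flap(f,.095,-.091),s(243,222)),
    ("scene",cov(k,.15,.105),s(612,175)),("scene",cov(k,.15,-.105),s(275,297)),
    ("scene",[.075,-.105,0],s(310,463)),("scene",[-.075,-.105,.05],s(222,272))]
def res(p): return np.concatenate([proj(n,W(p,X))-uv for n,X,uv in model(p)])
r=least_squares(res,[.55,-.2,0,1.4,1.7],loss="soft_l1");print(r.x.round(4));print(res(r.x).reshape(-1,2).round(1).tolist())
np.save("p.npy",r.x)
for nm,uv,z in(("bottle",t(65,285),.157),("bowl",t(690,300),.06),("jar",t(705,188),.055),("jaw",t(272,40),.036),("block",t(488,50),.042),("kn1",t(190,460),.006),("kn2",t(395,497),.012)):
    w=ray0("top",uv,z)[:2]-r.x[:2];a=r.x[2];print(nm,(np.array([[np.cos(a),np.sin(a)],[-np.sin(a),np.cos(a)]])@w).round(3), (w+r.x[:2]).round(3))
E
```

```text
[ 0.5221 -0.2223 -0.1259  1.2847  1.8085]
[[0.3, 0.1], [1.3, 0.6], [0.2, -0.4], [-0.5, 0.7], [0.3, 0.1], [0.7, 0.3], [0.5, -0.4], [0.0, 1.7], [0.6, -0.2], [0.3, 0.3], [1.1, -0.4], [1.1, 0.1], [0.2, 2.6], [0.4, -0.0]]
bottle [-0.027  0.206] [ 0.522 -0.014]
bowl [ 0.027 -0.227] [ 0.521 -0.451]
jar [ 0.109 -0.238] [ 0.601 -0.472]
jaw [0.191 0.07 ] [ 0.72  -0.177]
block [ 0.199 -0.085] [ 0.708 -0.332]
kn1 [-0.116  0.1  ] [ 0.419 -0.108]
kn2 [-0.126 -0.044] [ 0.391 -0.251]
```

{"op": "jog_arm", "data": {
  "commands": [
    [[0,0,0],-0.0326],
    [[0,0,0],-0.0326],
    [[0,0,0],-0.0326],
    [[-0.013,-0.034,0],0],
    [[-0.013,-0.034,0],0],
    [[-0.013,-0.034,0],0],
    [[-0.013,-0.034,0],0],
    [[-0.013,-0.034,0],0],
    [[-0.013,-0.034,0],0],
    [[-0.013,-0.034,0],0]
  ],
  "jaw": 1
}}

```text
t: 0.93
ee_pos: [0.3117, 0.2958, 0.2221]
tool_rot: [[-0.992, 0.124, -0.0], [0.124, 0.992, -0.0], [0.0, -0.0, -1.0]]
force: [0.7, 0.1, 0.4]
opening: 0.025
finger_force: 0.0
```

{"op": "jog_arm", "data": {
  "commands": [
    [[-0.013,-0.034,0],0],
    [[-0.013,-0.034,0],0],
    [[-0.013,-0.034,0],0],
    [[-0.013,-0.034,0],0],
    [[-0.013,-0.034,0],0],
    [[-0.013,-0.034,0],0],
    [[-0.013,-0.034,0],0],
    [[-0.013,-0.034,0],0],
    [[-0.013,-0.034,0],0],
    [[-0.013,-0.034,0],0]
  ]
}}

```text
t: 1.77
ee_pos: [0.3984, -0.0579, 0.2224]
tool_rot: [[-0.992, 0.124, 0.0], [0.124, 0.992, 0.0], [-0.0, 0.0, -1.0]]
force: [0.5, 0.2, -0.0]
opening: 0.0002
finger_force: 0.0
```

```bash
cat > st.py <<'E'
from h import *
p=np.load("p.npy");o=monitor.get_obs();R=np.array(o["tool_rot"]);a=p[2];w=np.array(o["ee_pos"]);M=np.array([[np.cos(a),np.sin(a),0],[-np.sin(a),np.cos(a),0],[0,0,1]])
print("case xyz",(M@(w-[p[0],p[1],0])).round(4),"yawerr deg",np.degrees(np.arctan2(R[1,0],R[0,0])-a-np.pi).round(2),"F case",(M@o["force"]).round(1),"t",round(o["t"],2),"open",round(o["opening"],4),"z-axis",R[:,2].round(3))
E
python3 st.py
```

```text
case xyz [-0.1434  0.1475  0.2224] yawerr deg 0.06 F case [ 0.5  0.3 -0. ] t 1.77 open 0.0002 z-axis [ 0.  0. -1.]
```

{"op": "jog_arm", "data": {
  "commands": [
    [[-0.0145,-0.0255,0],0],
    [[-0.0145,-0.0255,0],0],
    [[-0.0145,-0.0255,0],0],
    [[-0.0145,-0.0255,0],0],
    [[0,0,0.028],0],
    [[0,0,0.028],0],
    [[0,0,0.028],0],
    [[0,0,0.027],0],
    [[0,0,0],0],
    [[0,0,0],0]
  ]
}}

```text
t: 2.6
ee_pos: [0.4424, -0.164, 0.1103]
tool_rot: [[-0.992, 0.124, -0.004], [0.124, 0.992, 0.002], [0.004, 0.001, -1.0]]
force: [0.4, 0.2, 0.7]
opening: 0.0005
finger_force: 0.0
```

```bash
python3 st.py; python3 - <<'E'
from h import *
for f in np.linspace(1.285,0,19):
    q=np.array(flap(f,.082,0,.002));print(round(f,3),(q-[.010,0,0])[[0,2]].round(4))
E
```

```text
case xyz [-0.0864  0.0478  0.1103] yawerr deg 0.08 F case [0.4 0.3 0.7] t 2.6 open 0.0005 z-axis [-0.004  0.002 -1.   ]
1.285 [-0.0488  0.1132]
1.214 [-0.0432  0.1115]
1.142 [-0.0377  0.1094]
1.071 [-0.0324  0.1069]
0.999 [-0.0273  0.1041]
0.928 [-0.0225  0.1008]
0.857 [-0.0178  0.0973]
0.785 [-0.0134  0.0934]
0.714 [-0.0093  0.0892]
0.642 [-0.0055  0.0847]
0.571 [-0.0021  0.08  ]
0.5 [0.001 0.075]
0.428 [0.0038 0.0699]
0.357 [0.0061 0.0645]
0.286 [0.0081 0.059 ]
0.214 [0.0097 0.0534]
0.143 [0.0109 0.0476]
0.071 [0.0116 0.0418]
0.0 [0.012 0.036]
```

{"op": "jog_arm", "data": {
  "commands": [
    [[-0.0094,0,-0.0007],0],
    [[-0.0094,0,-0.0007],0],
    [[-0.0094,0,-0.0007],0],
    [[-0.0094,0,-0.0007],0],
    [[-0.0056,0,0.0017],0],
    [[-0.0055,0,0.0021],0],
    [[-0.0053,0,0.0025],0],
    [[-0.0051,0,0.0028],0],
    [[-0.0048,0,0.0033],0],
    [[-0.0047,0,0.0035],0]
  ]
}}

```text
t: 3.43
ee_pos: [0.5124, -0.1733, 0.0988]
tool_rot: [[-0.992, 0.124, 0.002], [0.124, 0.992, -0.001], [-0.002, -0.0, -1.0]]
force: [-0.1, -0.2, 2.7]
opening: 0.0005
finger_force: 1.5
```

```bash
python3 st.py
```

```text
case xyz [-0.0158  0.0474  0.0988] yawerr deg 0.08 F case [-0.1 -0.2  2.7] t 3.43 open 0.0005 z-axis [ 0.002 -0.001 -1.   ]
```

{"op": "jog_arm", "data": {
  "commands": [
    [[-0.0044,0,0.0039],0],
    [[-0.0041,0,0.0042],0],
    [[-0.0038,0,0.0045],0],
    [[-0.0034,0,0.0047],0],
    [[-0.0031,0,0.005],0],
    [[-0.0028,0,0.0051],0],
    [[-0.0023,0,0.0054],0],
    [[-0.002,0,0.0055],0],
    [[-0.0016,0,0.0056],0],
    [[-0.0012,0,0.0058],0]
  ]
}}

```text
t: 4.27
ee_pos: [0.54, -0.1765, 0.0481]
tool_rot: [[-0.992, 0.124, -0.0], [0.124, 0.992, 0.0], [0.0, 0.0, -1.0]]
force: [-0.4, -0.2, 1.8]
opening: 0.0007
finger_force: 0.9
```

```bash
python3 st.py
```

```text
case xyz [0.012  0.0476 0.0481] yawerr deg 0.08 F case [-0.4 -0.3  1.8] t 4.27 open 0.0007 z-axis [-0.  0. -1.]
```

Angle is about 0.15 rad. Next I'll press the last 11 mm, going slowly at the end.

{"op": "jog_arm", "data": {
  "commands": [
    [[-0.0005,0,0.003],0],
    [[-0.0005,0,0.003],0],
    [[0,0,0.002],0],
    [[0,0,0.0015],0],
    [[0,0,0.001],0],
    [[0,0,0.0005],0],
    [[0,0,0.0005],0],
    [[0,0,0.0005],0],
    [[0,0,0],0],
    [[0,0,0],0]
  ]
}}

```text
t: 5.1
ee_pos: [0.541, -0.1766, 0.0368]
tool_rot: [[-0.992, 0.124, -0.0], [0.124, 0.992, 0.0], [0.0, 0.0, -1.0]]
force: [-0.1, 0.7, 0.7]
opening: 0.0006
finger_force: 0.6
```

```bash
python3 st.py
```

```text
case xyz [0.0129 0.0477 0.0368] yawerr deg 0.08 F case [-0.2  0.7  0.7] t 5.1 open 0.0006 z-axis [-0.  0. -1.]
```

{"op": "jog_arm", "data": {
  "commands": [
    [[0,0,0.0005],0],
    [[0,0,0.0003],0],
    [[0,0,0.0003],0],
    [[0,0,0.0003],0],
    [[0,0,0.0003],0],
    [[0,0,0],0],
    [[0,0,0],0],
    [[0,0,0],0],
    [[0,0,0],0],
    [[0,0,0],0]
  ]
}}

```text
t: 5.93
ee_pos: [0.5411, -0.1766, 0.0362]
tool_rot: [[-0.992, 0.124, 0.0], [0.124, 0.992, -0.0], [-0.0, -0.0, -1.0]]
force: [-3.0, 2.0, 7.6]
opening: 0.0004
finger_force: 3.6
```

```bash
python3 st.py
```

```text
case xyz [0.013  0.0477 0.0362] yawerr deg 0.08 F case [-3.3  1.6  7.6] t 5.93 open 0.0004 z-axis [ 0. -0. -1.]
```

{"op": "jog_arm", "data": {
  "commands": [
    [[0,0,-0.02],0],
    [[0,0,-0.04],0],
    [[0,0,-0.04],0],
    [[0,0,-0.04],0],
    [[0,0,-0.04],0],
    [[0,0,-0.025],0],
    [[0,0,0],0],
    [[0,0,0],0],
    [[0,0,0],0],
    [[0,0,0],0]
  ]
}}

```text
t: 6.77
ee_pos: [0.5405, -0.1765, 0.2376]
tool_rot: [[-0.992, 0.124, -0.004], [0.124, 0.992, 0.001], [0.004, 0.001, -1.0]]
force: [0.1, -0.7, -0.1]
opening: 0.0005
finger_force: 0.0
```

```bash
python3 st.py; python3 - <<'E'
from h import *
a=cv2.resize(camera("top")[135:285,325:545],None,fx=2,fy=2,interpolation=2);b=cv2.resize(camera("scene")[155:305,120:320],None,fx=2,fy=2,interpolation=2)
cv2.imwrite("pics/m1.png",np.hstack([a,b]))
E
```

```text
case xyz [0.0124 0.0477 0.2376] yawerr deg 0.08 F case [ 0.2 -0.6 -0.1] t 6.77 open 0.0005 z-axis [-0.004  0.001 -1.   ]
```

View pics/m1.png

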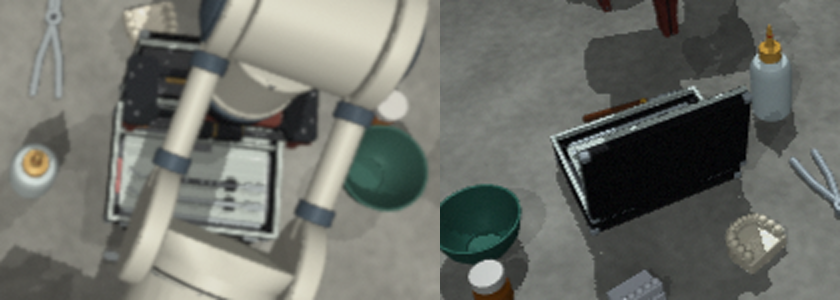

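The flap lies flat in the top half (about (200,180)). The cover still stands at its old place and the bystanders are untouched. Next I go over and behind the cover.

{"op": "jog_arm", "data": {
  "commands": [
    [[-0.0365,-0.012,0],0],
    [[-0.0365,-0.012,0],0],
    [[-0.0365,-0.012,0],0],
    [[-0.0365,-0.012,0],0],
    [[0,0,0],0],
    [[0,0,0.02],0],
    [[0,0,0.02],0],
    [[0,0,0.018],0],
    [[0,0,0],0],
    [[0,0,0],0]
  ]
}}

```text
t: 7.7
ee_pos: [0.6788, -0.242, 0.1799]
tool_rot: [[-0.992, 0.124, -0.004], [0.124, 0.992, 0.002], [0.004, 0.001, -1.0]]
force: [0.7, 0.7, 0.7]
opening: 0.0007
finger_force: 0.0
```

```bash
python3 st.py;  python3 - <<'E'
from h import *
P=[]
for k in np.linspace(1.57,0,27):
    q=np.array(cov(k,.129,0,.02));P.append((q+[.010,0,0])[[0,2]])
    print(round(k,3),P[-1].round(4), (P[-1]-P[-2]).round(4) if len(P)>1 else '')
b=cv2.resize(camera("scene")[105:305,120:320],None,fx=3,fy=3,interpolation=2)
cv2.imwrite("pics/m2.png",b)
E
```

```text
case xyz [0.1579 0.0002 0.1799] yawerr deg 0.08 F case [0.6 0.8 0.7] t 7.7 open 0.0007 z-axis [-0.004  0.002 -1.   ]
1.57 [0.1049 0.18  ] 
1.51 [0.0971 0.181 ] [-0.0078  0.001 ]
1.449 [0.0892 0.1815] [-0.0079  0.0005]
1.389 [0.0813 0.1815] [-0.0079  0.    ]
1.328 [0.0735 0.181 ] [-0.0079 -0.0005]
1.268 [0.0656 0.1801] [-0.0078 -0.0009]
1.208 [0.0579 0.1787] [-0.0078 -0.0014]
1.147 [0.0502 0.1768] [-0.0077 -0.0019]
1.087 [0.0427 0.1745] [-0.0075 -0.0023]
1.027 [0.0353 0.1717] [-0.0074 -0.0028]
0.966 [0.0281 0.1685] [-0.0072 -0.0032]
0.906 [0.0211 0.1649] [-0.007  -0.0036]
0.845 [0.0144 0.1608] [-0.0068 -0.0041]
0.785 [0.0079 0.1563] [-0.0065 -0.0045]
0.725 [0.0017 0.1515] [-0.0062 -0.0048]
0.664 [-0.0042  0.1463] [-0.0059 -0.0052]
0.604 [-0.0098  0.1407] [-0.0056 -0.0056]
0.543 [-0.0151  0.1348] [-0.0052 -0.0059]
0.483 [-0.0199  0.1286] [-0.0049 -0.0062]
0.423 [-0.0244  0.1222] [-0.0045 -0.0065]
0.362 [-0.0285  0.1154] [-0.0041 -0.0067]
0.302 [-0.0322  0.1085] [-0.0037 -0.007 ]
0.242 [-0.0355  0.1013] [-0.0033 -0.0072]
0.181 [-0.0383  0.0939] [-0.0028 -0.0074]
0.121 [-0.0407  0.0864] [-0.0024 -0.0075]
0.06 [-0.0426  0.0787] [-0.0019 -0.0076]
0.0 [-0.044  0.071] [-0.0014 -0.0077]
```

View pics/m2.png

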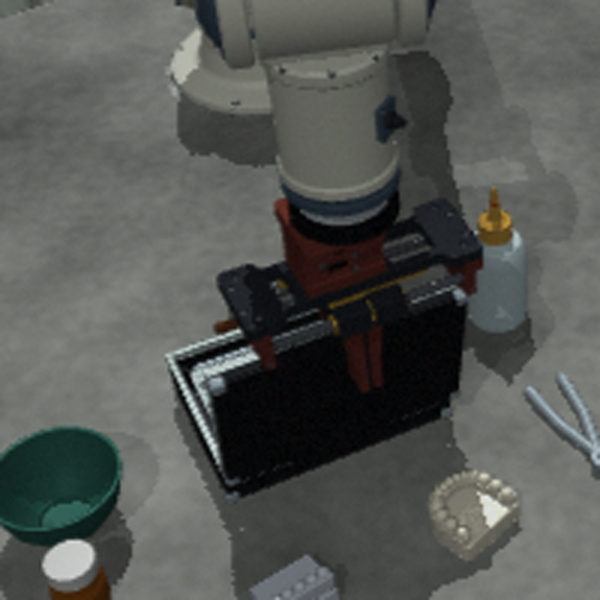

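The fingertips are behind the outer face of the cover, with the tip near (370,385). Now the swing.

{"op": "jog_arm", "data": {
  "commands": [
    [[0.009,0,0],0],
    [[0.009,0,0],0],
    [[0.009,0,0],0],
    [[0.009,0,0],0],
    [[0.009,0,0],0],
    [[0.008,0,0],0],
    [[0.008,0,-0.001],0],
    [[0.008,0,-0.0005],0],
    [[0.008,0,0],0],
    [[0.008,0,0.0005],0]
  ]
}}

```text
t: 8.58
ee_pos: [0.5954, -0.2319, 0.1847]
tool_rot: [[-0.992, 0.124, 0.002], [0.124, 0.992, -0.001], [-0.002, -0.001, -1.0]]
force: [2.9, -0.6, 2.9]
opening: 0.0005
finger_force: 1.6
```

```bash
python3 st.py
```

```text
case xyz [ 0.0738 -0.0003  0.1847] yawerr deg 0.09 F case [ 2.9 -0.2  2.9] t 8.58 open 0.0005 z-axis [ 0.002 -0.001 -1.   ]
```

{"op": "jog_arm", "data": {
  "commands": [
    [[0.0078,0,0.0012],0],
    [[0.0078,0,0.0017],0],
    [[0.0077,0,0.0022],0],
    [[0.0075,0,0.0026],0],
    [[0.0074,0,0.003],0],
    [[0.0072,0,0.0034],0],
    [[0.007,0,0.0038],0],
    [[0.0068,0,0.0043],0],
    [[0.0065,0,0.0047],0],
    [[0.0062,0,0.005],0]
  ]
}}

```text
t: 9.42
ee_pos: [0.5234, -0.2228, 0.1513]
tool_rot: [[-0.992, 0.124, -0.0], [0.124, 0.992, -0.0], [0.0, -0.0, -1.0]]
force: [1.2, -0.1, 2.9]
opening: 0.0005
finger_force: 1.1
```

```bash
python3 st.py
```

```text
case xyz [ 0.0013 -0.0004  0.1513] yawerr deg 0.08 F case [1.2 0.1 2.9] t 9.42 open 0.0005 z-axis [-0. -0. -1.]
```

{"op": "jog_arm", "data": {
  "commands": [
    [[0.0059,0,0.0052],0],
    [[0.0056,0,0.0056],0],
    [[0.0052,0,0.0059],0],
    [[0.0049,0,0.0062],0],
    [[0.0045,0,0.0065],0],
    [[0.0041,0,0.0067],0],
    [[0.0037,0,0.007],0],
    [[0.0033,0,0.0072],0],
    [[0.0028,0,0.0074],0],
    [[0.0024,0,0.0065],0]
  ]
}}

```text
t: 10.25
ee_pos: [0.4819, -0.2175, 0.086]
tool_rot: [[-0.992, 0.124, -0.0], [0.124, 0.992, 0.0], [0.0, 0.0, -1.0]]
force: [1.2, 0.6, 0.7]
opening: -0.0
finger_force: 0.5
```

```bash
python3 st.py
```

```text
case xyz [-0.0405 -0.0004  0.086 ] yawerr deg 0.08 F case [1.1 0.7 0.7] t 10.25 open -0.0 z-axis [-0.  0. -1.]
```

{"op": "jog_arm", "data": {
  "commands": [
    [[0.001,0,0.004],0],
    [[0.001,0,0.004],0],
    [[0.0005,0,0.003],0],
    [[0,0,0.002],0],
    [[0,0,0.001],0],
    [[0,0,0.0005],0],
    [[0,0,0.0005],0],
    [[0,0,0.0005],0],
    [[0,0,0],0],
    [[0,0,0],0]
  ]
}}

```text
t: 11.08
ee_pos: [0.4798, -0.2175, 0.0716]
tool_rot: [[-0.992, 0.124, 0.0], [0.124, 0.992, -0.0], [-0.0, -0.0, -1.0]]
force: [-0.1, -0.4, -0.2]
opening: 0.0006
finger_force: 0.3
```

```bash
python3 st.py
```

```text
case xyz [-0.0426 -0.0006  0.0716] yawerr deg 0.08 F case [-0.1 -0.4 -0.2] t 11.08 open 0.0006 z-axis [ 0. -0. -1.]
```

{"op": "jog_arm", "data": {
  "commands": [
    [[0,0,0.0004],0],
    [[0,0,0.0003],0],
    [[0,0,0.0003],0],
    [[0,0,0.0003],0],
    [[0,0,0.0003],0],
    [[0,0,0],0],
    [[0,0,0],0],
    [[0,0,0],0],
    [[0,0,0],0],
    [[0,0,0],0]
  ]
}}

```text
t: 11.92
ee_pos: [0.4798, -0.2175, 0.0713]
tool_rot: [[-0.992, 0.124, 0.001], [0.124, 0.992, -0.001], [-0.001, -0.0, -1.0]]
force: [-3.2, 1.3, 7.5]
opening: 0.0005
finger_force: 3.7
```

```bash
python3 st.py
```

```text
case xyz [-0.0426 -0.0006  0.0713] yawerr deg 0.08 F case [-3.3  0.9  7.5] t 11.92 open 0.0005 z-axis [ 0.001 -0.001 -1.   ]
```

At the stop with 7.5 N. Now I retreat up and clear of the view.

{"op": "jog_arm", "data": {
  "commands": [
    [[0,0,-0.01],0],
    [[0,0,-0.03],0],
    [[0,0,-0.04],0],
    [[0,0,-0.04],0],
    [[0,0,-0.03],0],
    [[0,0.02,0],0],
    [[0,0.04,0],0],
    [[0,0.04,0],0],
    [[0,0.04,0],0],
    [[0,0.04,0],0]
  ]
}}

```text
t: 12.75
ee_pos: [0.502, -0.0371, 0.2204]
tool_rot: [[-0.992, 0.125, 0.001], [0.125, 0.992, 0.0], [-0.001, 0.0, -1.0]]
force: [0.6, -0.2, 0.0]
opening: 0.0007
finger_force: 0.0
```

{"op": "jog_arm", "data": {
  "commands": [
    [[0,0.04,0],0],
    [[0,0.04,0],0],
    [[0,0.04,0],0],
    [[0,0.04,0],0],
    [[0,0.04,0],0],
    [[0,0.02,0],0],
    [[0,0,0],0],
    [[0,0,0],0],
    [[0,0,0],0],
    [[0,0,0],0]
  ]
}}

```text
t: 13.58
ee_pos: [0.5295, 0.1782, 0.2202]
tool_rot: [[-0.992, 0.126, 0.0], [0.126, 0.992, -0.0], [-0.0, -0.0, -1.0]]
force: [1.0, -0.2, -0.2]
opening: 0.0002
finger_force: 0.0
```

```bash
python3 st.py; python3 - <<'E'
from h import *
p=np.load("p.npy")
def dr(n):
    im=camera(n);S=4
    im=cv2.resize(im,None,fx=S,fy=S,interpolation=2)
    q=[W(p,cov(0,r,y,.02)) for r,y in((.0,.105),(.15,.105),(.15,-.105),(0,-.105))]
    cv2.polylines(im,[np.int32((proj(n,np.array(q))+.5)*S)],True,(0,0,255),1);return im
a=dr("top")[480:1140,1300:2180];b=dr("scene")[560:1220,440:1320]
cv2.imwrite("pics/m3.png",cv2.resize(np.hstack([a,b]),(800,300),interpolation=cv2.INTER_AREA))
E
```

```text
case xyz [-0.043   0.3983  0.2202] yawerr deg -0.01 F case [ 1.  -0.1 -0.2] t 13.58 open 0.0002 z-axis [ 0. -0. -1.]
```

View pics/m3.png

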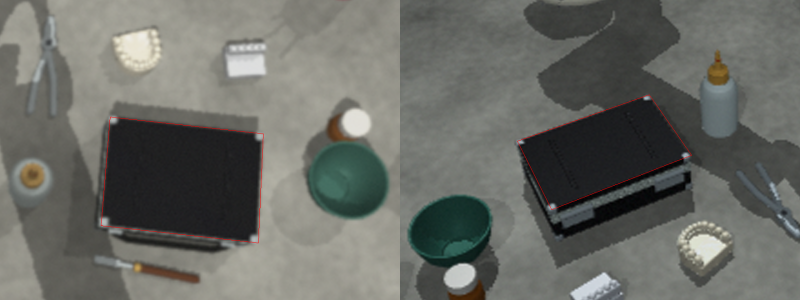

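The cover's outline matches the predicted shut position to the pixel (corners (112,120), (262,135), (257,242), (103,224)). The case hasn't moved and the things around it are where they were.

```bash
python3 -c "
from cell import order
print(order.job_done())"
```

```text
the job is handed in; nothing more can be done
None
```

The flap is folded flat and the cover pressed fully shut over it at about 8 N; the last pictures show the case and everything around it where they started, and the job was handed in at about 14 s.

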